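# Pop the analyser's sample port hatch

## Task

Open the sample port of the core analyser (the wider grey box, whose hatch has the round window): press the round rubber pad on its hatch once with closed fingertips, firmly but without hammering it, then draw back and let the hatch pop up by itself. Keep clear and watch it for about two seconds to be sure it stays open; pressing it down again once it is open would latch it shut. Do not pick anything up, leave the power pack's hatch shut, and leave the canister, core piece, tape case and scratch tool where they are.

Things in the scene. Friction and masses are not known exactly. Their poses are not given: they have to be found in the camera images.
- analyser: core analyser, fixed grey steel box 160 (x) x 150 (y) x 80 mm high; origin at the centre of its underside, -x is its front (press pad side), +x its rear (hinge side), z up. The hatch on its top is 104 (x) x 120 (y) x 8 mm with a round 52 mm window; shut, its top is about 89 mm above the bench. Its hinge runs along its rear edge, 52 mm behind the box's centre; it swings up towards the rear.
- port_hatch_pad (a point): centre of the top face of the round rubber press pad (22 mm diameter, 2 mm high) on the analyser's hatch, 86 mm from the hinge and 18 mm from the hatch's free front edge, midway across; about 92 mm above the bench when shut. Its axes are the hatch's: z out of the hatch's top face. It moves with the hatch.
- port_hatch (a joint): angle of the analyser's hatch (rad): about 0.02 latched shut; negative pressed in, to a firm stop near -0.07 (7 to 8 mm of travel at the pad); about 1.25 open. Push-push latch: the pad takes about 3 N and trips after some 5 mm; as the finger draws back a spring swings the damped hatch open in about 1.5 s, following the finger up and stays open. Once open, pressing it down again latches it shut.
- power_pack: power pack, fixed grey painted steel box 160 (x) x 95 (y) x 80 mm high, narrower than the analyser; origin at the centre of its underside, axes as the analyser's. Its plain battery hatch, 104 (x) x 65 (y) mm, has no window but the same kind of press pad; it must stay shut.
- battery_hatch (a joint): angle of the power pack's hatch (rad): about 0.02 latched shut, negative pressed in, about 1.2 open.
- canister_mid (a point): white screw-top polyethylene canister, loose, upright, 72 mm diameter, 112 mm high; the point is its centre, half-way up.
- core_mid (a point): grey basalt core piece, loose, standing on end, 47 mm diameter, 72 mm high; the point is its centre.
- tape_mid (a point): aluminium tape case, loose, standing, 70 x 34 x 66 mm high; the point is its centre.
- scratch_mid (a point): stubby orange-handled scratch tool, loose, lying flat, 100 mm long along its x, 20 mm wide, 18 mm high; the point is close to its middle, 9 mm up.

How it is judged (in metres and radians):
On the way, in this order (a step that is already met when the one before it is completed fails the run):
1. the fingers press the analyser's hatch in (beyond -0.03 rad) (value of joint port_hatch below -0.03 rad and contact force between the fingers and analyser above 0.3 N), for 0.02 s.
2. the hatch stands open (above 1.0 rad), untouched by the robot, for 1.5 s (value of joint port_hatch above 1 rad and contact force between each of the fingers, the arm and analyser below 0.1 N), for 1.5 s.
At the end, for the whole second after the job is handed in: The analyser's hatch stands open beyond 1.0 rad and still, the power pack's hatch is shut (between -0.03 and 0.06 rad), and the four loose things are within 20 mm of where they began (value of joint port_hatch above 1 rad and velocity of joint port_hatch between -0.05 and 0.05 rad/s and value of joint battery_hatch between -0.03 and 0.06 rad and distance of each of canister_mid, core_mid, tape_mid, scratch_mid from where it was at the start of the episode below 0.02 m); the robot touches nothing.
It fails at once if the power pack's hatch is pressed in (below -0.03 rad) or popped (above 0.06 rad) (value of joint battery_hatch below -0.03 rad or value of joint battery_hatch above 0.06 rad).
It fails at once if the analyser is hammered (over 60 N) (contact force between any of the fingers, the arm and analyser above 60 N).
It fails at once if a loose thing is lifted, carried or knocked more than 20 mm (distance of any of canister_mid, core_mid, tape_mid, scratch_mid from where it was at the start of the episode above 0.02 m).
It also fails if it takes over 29 s, if anything falls off the work surface, if the arm or the gripper's body presses on something with over 40 N, if the wrist force passes 120 N, or if a joint passes its speed limit or range.

## Robot

A 6-joint arm with a two-finger parallel gripper is mounted at the origin on the work surface. World frame = base frame: x ahead of the robot, y to its left, z up, the work surface at z = 0. Lengths are in mm, angles in rad, forces in N, time in s.
With the tool pointing down it reaches from about 300 to 775 mm from the base axis. Payload 14.6 kg.
Tool frame: the origin (TCP) lies between the finger pads; the fingertips stand 22 mm ahead of it and the grasp point (between the pads) lies 3 mm ahead of it (finger_overhang is the distance from the TCP to the fingertips, in mm); z points along the fingers, y is the direction in which the jaws open and shut (so a half turn about z gives the same grasp; the last joint's range is limited). The gripper opens to 94 mm and grips with 3 to 60 N. Pads are 16 mm wide; open, the fingers measure 119 mm over their backs; the gripper's body (75 mm by 177 mm) begins 78 mm behind the grasp point.
Start: joints at [1.067, 0.3, 1.521, -0, 1.321, -0.067], TCP at [232.669, 498.352, 227.446] pointing down, gripper open.
Joint ranges: [-3.03, 3.03], [-0.79, 2.21], [0.23, 2.52], [-1.04, 4.18], [0, 3.07], [-2.55, 2.55]. Speed limits (rad/s): [2.22, 2.22, 2.57, 3.14, 3.14, 3.14].

## Interface

Orientations are given as [roll, pitch, yaw] about the fixed x, y, z axes, in that order (R = Rz(yaw) Ry(pitch) Rx(roll)).
In Python, from cell import * gives the robot as it stands.
- The arm moves only by the tool jog_arm, never from a script. Its argument "increments" is a list of rows, each a list of 7 numbers: the shift along the tool's x, y, z in cm, then the turn, a rotation vector about the tool's x, y, z in degrees, then the finger opening in cm, from 0 to 9.4. In form: [[x, y, z, wx, wy, wz, grip], ...]. A call has 1 to 20 rows; each row shifts and turns the commanded pose from where the row before left it, along the tool's axes as they then stand; what a row does not reach is not made up. A row lasts 1/8 s, in which the tool goes at most 62.5 mm and 10.7 degrees, less where a joint would pass 70% of its speed; a pose out of reach is approached as far as the arm can. A call is refused whole if a number of a shift passes 6.25 or a number of a turn 10.7, either way. A call with a gripper value outside its range is refused whole. The fingers move at their own pace and stop on an object; "squeeze" is the grip in N (left out, the last holds). Time passes only in rows, so rows that do not move let the fingers close. It gives the time, the measured TCP pose, the force and the opening at its end, in the units of the state.
- read_state(): the state, without advancing time (a new reading comes with each control period).
- camera(name): name is "side" or "top" or "wrist"; returns a dict with "image" (400x640x3 uint8, red, green, blue), "K" (3x3 intrinsics, pixels), "rvec" (rotation vector, rad) and "tvec" (3), from world to camera coordinates, as OpenCV has them. Camera axes: x right, y down, z forward; pixel columns grow to the right and rows downward; lengths in mm; the calibration is good to about 2 mm. A picture is of the moment at which its call begins. There is no depth.
- sign_off(): hands the job in, once; it reports no verdict.
Trained networks look in a picture, given as the dict that the camera call returned (one of the last four; its "shot" number tells which), for a name from the list of things; names that differ only in an ending like _2 or _b are one class to them, and where a whole thing is asked for, a point or a joint stands for the part that bears it (a point fixed in the world has none). Each returns a list of dicts, best first, with "conf" (0 to 1); they miss things now and then, are a little off and sometimes report something else, mostly with a low value. They report only what shows in the picture. A call takes as long as a camera call.
- recognise(picture, name): "centre" ([x, y, z] in mm, in the coordinates of the camera as it stood for that picture, good to about 4 mm: the middle of the surface that is visible of it).
- regions_of(picture, name): "mask" (400x640 bool, what is visible of it).
The state is a dict: "clock": time; "joints": joint angles; "qd": joint speeds; "effort": joint torques, N m; "eef_pos": TCP position; "eef_rot": TCP orientation; "wrist_force": force on the tool from outside, world axes, zero at the start; "moment": the same for the moment, N m; "finger_gap": finger opening in mm.
Only numpy, scipy, OpenCV 4.12 (cv2) and the standard library are available. Lean on these libraries where they do the work, as an engineer would, in place of code of your own. Each camera call takes 0.05 s, during which the arm holds its last target.

## Working session

There is one attempt and no reset: what is moved stays moved. The work goes in short steps, Python scripts to look and compute and a tool call to move; the robot and the scene stay as the last step left them, time stands still between calls to the robot, and variables do not carry over. Pictures are saved under pics/ and viewed, and the job is handed in when it is done.

Besides the shell and the picture viewer there is one more tool, called after ">>>" as a command line: name --pt "numbers of a row" for each row, then --argument value for the rest. jog_arm: Moves the arm, as the interface text tells. Its arguments: {"type":"object","properties":{"increments":{"type":"array"},"squeeze":{"type":"number"}},"required":["increments"]}

```bash
mkdir -p pics; cat > h.py <<'E'
from cell import *
import numpy as np, cv2
def shot(n,f):
    p=camera(n); cv2.imwrite('pics/'+f,p['image'][:,:,::-1].copy()); return p
def w(p,c):
    R=cv2.Rodrigues(np.array(p['rvec'],float))[0]
    return R.T@(np.array(c,float)-np.array(p['tvec'],float).ravel())
def ray(p,u,v,z):
    R=cv2.Rodrigues(np.array(p['rvec'],float))[0];t=np.array(p['tvec'],float).ravel()
    d=R.T@np.linalg.inv(np.array(p['K']))@np.array([u,v,1.]);o=-R.T@t
    return o+d*(z-o[2])/d[2]
def px(p,X):
    return cv2.projectPoints(np.array([X],float),np.array(p['rvec'],float),np.array(p['tvec'],float),np.array(p['K'],float),None)[0].ravel()
E
python3 - <<'E'
from h import *
print(read_state())
for n in ['top','side']:
    p=shot(n,n+'1.png')
    for k in ['analyser','port_hatch_pad','power_pack','canister_mid','core_mid','tape_mid']:
        for r in recognise(p,k)[:3]:
            X=w(p,r['centre']);print(n,k,round(r['conf'],2),X.round(),px(p,X).round())
E
```

```text
{'clock': 0.0, 'joints': array([ 1.06739360e+00,  3.00489748e-01,  1.52161536e+00,  8.95477143e-06,
        1.32070382e+00, -6.66235757e-02]), 'qd': array([-1.00741605e-03, -1.46560583e-05,  3.81598178e-04,  9.24732434e-04,
       -4.90479183e-04, -1.16673172e-03]), 'effort': array([-3.72987139e-03, -5.31815314e+01, -3.52731693e+01,  7.07150227e-02,
        2.44842254e-02, -1.83435782e-04]), 'eef_pos': array([232.55332555, 498.13825632, 226.86158943]), 'eef_rot': array([-3.14037965e+00, -8.96271137e-05,  2.70481123e+00]), 'wrist_force': array([-0.13466883, -0.01719346, -0.77987898]), 'moment': array([ 0.09288438, -0.02849387,  0.02516349]), 'finger_gap': 93.99975393123728}
top analyser 0.74 [ 572. -227.   87.] [402. 210.]
top port_hatch_pad 0.95 [ 577. -230.   88.] [404. 207.]
top power_pack 0.84 [521. -17.  76.] [298. 237.]
top canister_mid 0.86 [513. 212. 110.] [179. 243.]
top tape_mid 0.9 [790.  29.  66.] [277. 112.]
side analyser 0.63 [ 581. -266.   81.] [314. 261.]
side port_hatch_pad 0.66 [ 582. -237.   88.] [313. 249.]
side power_pack 0.73 [520. -37.  76.] [281. 194.]
side canister_mid 0.63 [516. 203.  79.] [276. 141.]
side canister_mid 0.62 [378. -79.  19.] [226. 226.]
side core_mid 0.68 [ 519. -405.   68.] [289. 328.]
side tape_mid 0.58 [794.  25.  48.] [380. 180.]
```

View pics/top1.png

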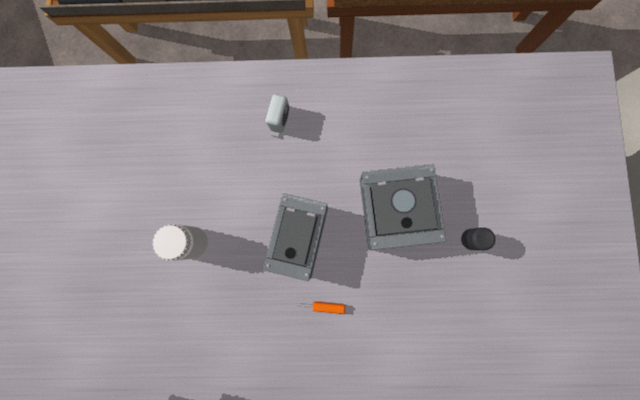

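View pics/side1.png

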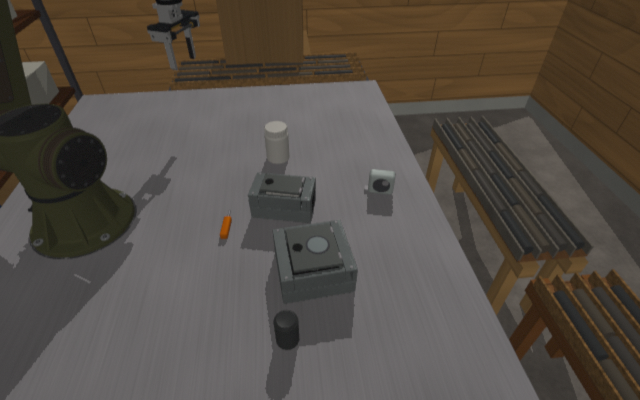

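The top view shows the analyser at about (402,207), with its dark pad near (406,222) and window near (403,201). The power pack is at (297,237), the canister at (173,242), the core at (479,239), the tape case at (278,112) and the scratch tool at (328,307). In the side view the pad is near (297,247). I'll refine the pad position now.

```bash
python3 - <<'E'
from h import *
P={}
for n,(u,v),(wu,wv) in [('top',(406,222),(403,201)),('side',(297,247),(317,245))]:
    p=camera(n); g=cv2.cvtColor(p['image'],cv2.COLOR_RGB2GRAY)
    c=g[v-8:v+9,u-8:u+9].astype(float)
    wt=np.clip(35-c,0,None) if (c<35).sum()>10 else np.clip(c.min()+12-c,0,None)
    ys,xs=np.mgrid[v-8:v+9,u-8:u+9]
    cu,cv_=(wt*xs).sum()/wt.sum(),(wt*ys).sum()/wt.sum()
    print(n,c.min(),np.median(c),cu,cv_,ray(p,cu,cv_,92).round(1),'window',ray(p,wu,wv,89).round(1))
    im=p['image'][v-70:v+70,u-90:u+90,::-1]
    cv2.imwrite(f'pics/z_{n}.png',cv2.resize(im,None,fx=4,fy=4,interpolation=2))
E
```

```text
top 30.0 90.0 405.7659574468085 222.19148936170214 [ 546.3 -231.7   92. ] window [ 589.  -228.6   89. ]
side 22.0 72.0 296.4919786096257 247.38235294117646 [ 546.7 -232.5   92. ] window [ 591.3 -228.    89. ]
```

View pics/z_top.png

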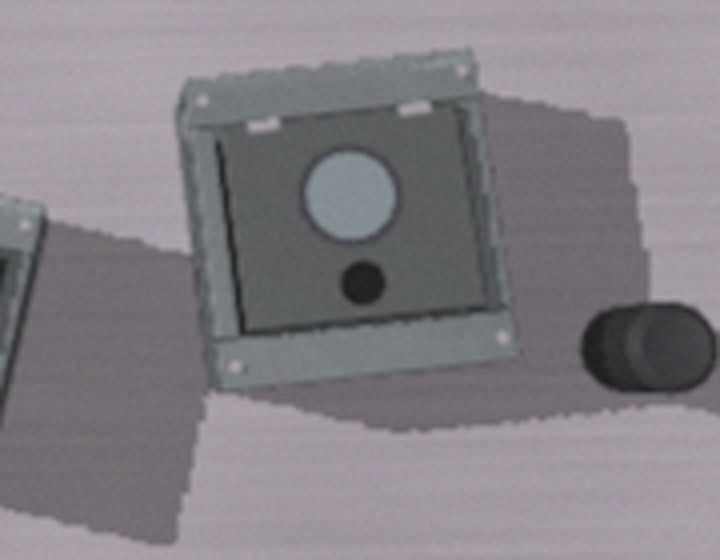

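View pics/z_side.png

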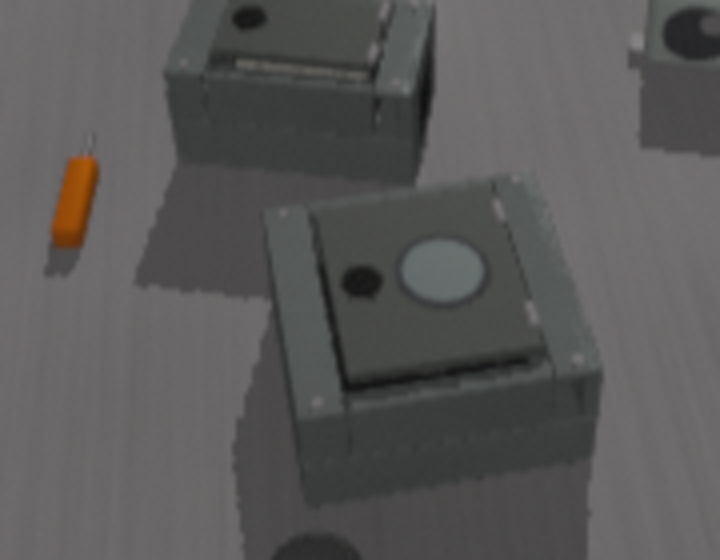

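Both views agree on the pad at (546.5, -232, 92) to within about 1 mm. The window lies 43 mm behind it, which is consistent with a box yaw of about 5°. I'll travel over at the present height, closing the fingers on the way.

>>> jog_arm --pt "-3.7 -3.3 0 0 0 0 0" --pt "-3.7 -3.3 0 0 0 0 0" --pt "-3.7 -3.3 0 0 0 0 0" --pt "-3.7 -3.3 0 0 0 0 0" --pt "-3.7 -3.3 0 0 0 0 0" --pt "-3.7 -3.3 0 0 0 0 0" --pt "-3.7 -3.3 0 0 0 0 0" --pt "-3.7 -3.3 0 0 0 0 0" --pt "-3.7 -3.3 0 0 0 0 0" --pt "-3.7 -3.3 0 0 0 0 0" --pt "-3.7 -3.3 0 0 0 0 0" --pt "-3.7 -3.3 0 0 0 0 0" --pt "-3.7 -3.3 0 0 0 0 0" --pt "-3.7 -3.3 0 0 0 0 0" --pt "-3.7 -3.3 0 0 0 0 0" --pt "-3.7 -3.3 0 0 0 0 0" --pt "0 0 0 0 0 0 0" --pt "0 0 0 0 0 0 0" --squeeze 10

```text
clock: 3.05
eef_pos: [545.5, -230.0, 227.2]
eef_rot: [3.141, -0.001, 2.705]
wrist_force: [0.8, 0.1, 0.6]
finger_gap: 0.8
```

```bash
cat > d.py <<'E'
from h import *
from scipy.spatial.transform import Rotation as Ro
s=read_state();R=Ro.from_euler('xyz',s['eef_rot']).as_matrix()
print(s['clock'],s['eef_pos'].round(1),s['eef_rot'].round(3),s['joints'].round(2),s['wrist_force'].round(1),s['finger_gap'])
print('tool shift to pad touch (cm)',(R.T@(np.array([546.5,-232,114])-s['eef_pos'])/10).round(2))
E
python3 d.py
```

```text
3.05 [ 545.5 -230.   227.2] [ 3.141e+00 -1.000e-03  2.705e+00] [-0.46  0.39  1.39  0.    1.35 -1.59] [0.8 0.1 0.6] 0.7620049727097357
tool shift to pad touch (cm) [-0.18 -0.14 11.32]
```

>>> jog_arm --pt "-0.2 -0.1 3.5 0 0 0 0" --pt "0 0 3.5 0 0 0 0" --pt "0 0 2.5 0 0 0 0" --pt "0 0 1.1 0 0 0 0" --pt "0 0 0 0 0 0 0" --pt "0 0 0 0 0 0 0"

```text
clock: 3.8
eef_pos: [547.6, -232.2, 122.8]
eef_rot: [-3.142, 0.002, 2.705]
wrist_force: [-0.2, 0.1, -0.1]
finger_gap: 0.8
```

```bash
python3 d.py; python3 - <<'E'
from h import *
p=camera('side');cv2.imwrite('pics/s2.png',cv2.resize(p['image'][130:330,200:440,::-1],None,fx=3,fy=3,interpolation=2))
E
```

```text
3.8 [ 547.6 -232.2  122.8] [-3.142e+00  2.000e-03  2.705e+00] [-0.46  0.5   1.5   0.    1.14 -1.6 ] [-0.2  0.1 -0.1] 0.7962525190474387
tool shift to pad touch (cm) [ 0.11 -0.03  0.88]
```

View pics/s2.png

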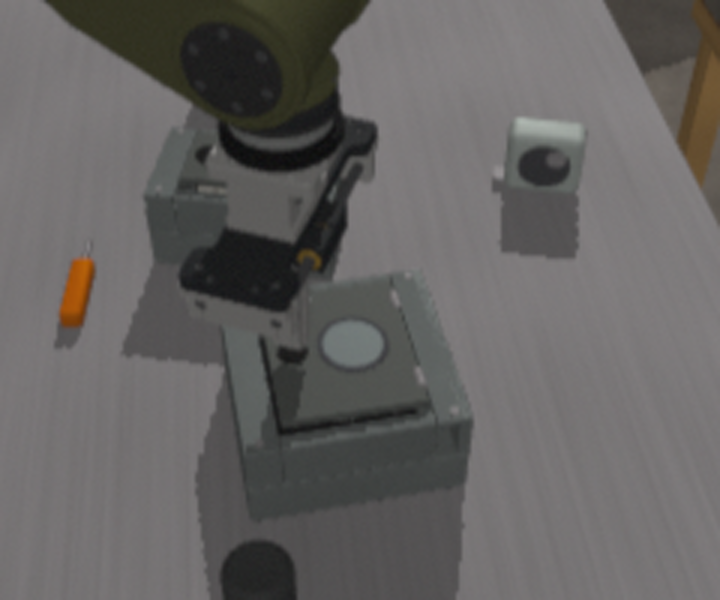

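The closed tips stand right over the pad at crop pixel (292,355). Pressing gently now.

>>> jog_arm --pt "0.1 0 0.6 0 0 0 0" --pt "0 0 0.2 0 0 0 0" --pt "0 0 0.2 0 0 0 0" --pt "0 0 0.2 0 0 0 0" --pt "0 0 0.2 0 0 0 0" --pt "0 0 0.1 0 0 0 0" --pt "0 0 0 0 0 0 0" --pt "0 0 0 0 0 0 0"

```text
clock: 4.85
eef_pos: [546.1, -232.0, 107.0]
eef_rot: [-3.141, 0.0, 2.705]
wrist_force: [-6.0, 0.6, 9.8]
finger_gap: 0.6
```

The tips are 7 mm in with about 10 N on the wrist, so the latch should have tripped. Drawing back up and to the front.

>>> jog_arm --pt "0 0 -2.0 0 0 0 0" --pt "0 0 -4.5 0 0 0 0" --pt "2.5 -1.2 -5.0 0 0 0 0" --pt "4 -1.8 -4.0 0 0 0 0" --pt "4.5 -2.0 0 0 0 0 0" --pt "4.5 -2.0 0 0 0 0 0" --pt "0 0 0 0 0 0 0" --pt "0 0 0 0 0 0 0" --pt "0 0 0 0 0 0 0" --pt "0 0 0 0 0 0 0" --pt "0 0 0 0 0 0 0" --pt "0 0 0 0 0 0 0" --pt "0 0 0 0 0 0 0" --pt "0 0 0 0 0 0 0"

```text
clock: 6.6
eef_pos: [376.2, -229.7, 261.5]
eef_rot: [-3.142, 0.0, 2.705]
wrist_force: [-0.8, 0.8, 0.4]
finger_gap: 0.6
```

```bash
python3 d.py; python3 -c "
from h import *
shot('side','s3.png')"
```

```text
6.6 [ 376.2 -229.7  261.5] [-3.142  0.     2.705] [-0.63  0.03  1.76 -0.    1.36 -1.77] [-0.8  0.8  0.4] 0.6387716475720967
tool shift to pad touch (cm) [-15.53   7.    14.75]
```

View pics/s3.png

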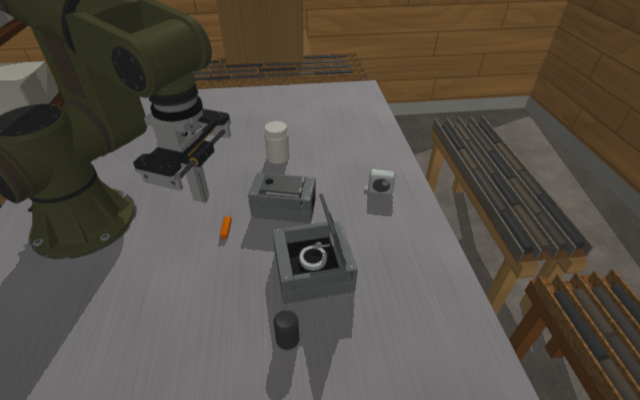

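The hatch stands open: it is seen edge-on at (330,215), and the port ring shows at (314,258). The power pack's hatch at (283,185) looks shut and the loose things are unmoved. I'll hold clear and watch for a little over 2 s.

>>> jog_arm --pt "0 0 0 0 0 0 0" --pt "0 0 0 0 0 0 0" --pt "0 0 0 0 0 0 0" --pt "0 0 0 0 0 0 0" --pt "0 0 0 0 0 0 0" --pt "0 0 0 0 0 0 0" --pt "0 0 0 0 0 0 0" --pt "0 0 0 0 0 0 0" --pt "0 0 0 0 0 0 0" --pt "0 0 0 0 0 0 0" --pt "0 0 0 0 0 0 0" --pt "0 0 0 0 0 0 0" --pt "0 0 0 0 0 0 0" --pt "0 0 0 0 0 0 0" --pt "0 0 0 0 0 0 0" --pt "0 0 0 0 0 0 0" --pt "0 0 0 0 0 0 0" --pt "0 0 0 0 0 0 0" --pt "0 0 0 0 0 0 0" --pt "0 0 0 0 0 0 0"

```text
clock: 9.15
eef_pos: [376.2, -229.7, 261.5]
eef_rot: [3.142, 0.0, 2.705]
wrist_force: [-0.2, 0.0, 0.7]
finger_gap: 0.2
```

```bash
python3 -c "
from h import *
a=cv2.imread('pics/s3.png').astype(int);p=shot('side','s4.png');b=cv2.imread('pics/s4.png').astype(int)
d=abs(a-b).max(2);print('diff hatch',d[180:300,265:365].max(),np.percentile(d[180:300,265:365],99))
s0=cv2.imread('pics/side1.png').astype(int)
for n,(u,v) in dict(canister=(276,141),core=(287,329),tape=(380,182),scratch=(226,227),pack=(283,195)).items(): print(n,abs(s0-b).max(2)[v-22:v+22,u-18:u+18].mean().round(1))
# hatch free edge prediction at 1.25 rad
f=np.array([43,3.7]);f/=np.linalg.norm(f);h=np.array([546.5,-232])+86*f;n=np.array([-f[1],f[0]])
for ang in (1.0,1.25):
  for s in(-60,60):
    e=h-104*np.cos(ang)*f+s*n; print(ang,px(p,[e[0],e[1],85+104*np.sin(ang)]).round())
t=shot('top','t4.png')
cv2.imwrite('pics/s4z.png',cv2.resize(p['image'][150:350,200:420,::-1],None,fx=3,fy=3))"
```

```text
diff hatch 67 39.0
canister 10.0
core 5.8
tape 8.9
scratch 9.8
pack 6.5
1.0 [315. 240.]
1.0 [304. 199.]
1.25 [328. 234.]
1.25 [315. 193.]
```

View pics/s4z.png

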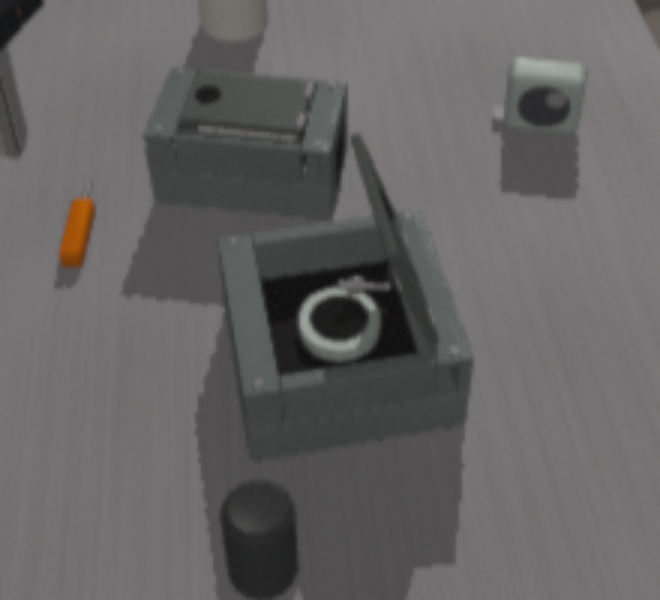

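View pics/t4.png

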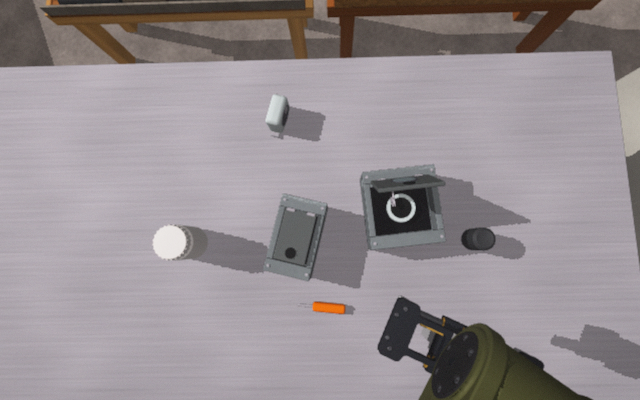

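The far corner of the hatch edge is at about (318,195). I predicted (315,193) for 1.25 rad and (304,199) for 1.0 rad, so it is open to about 1.25 rad. The hatch area differs from the earlier frame, so I'll check that it is still over another 2 s.

>>> jog_arm --pt "0 0 0 0 0 0 0" --pt "0 0 0 0 0 0 0" --pt "0 0 0 0 0 0 0" --pt "0 0 0 0 0 0 0" --pt "0 0 0 0 0 0 0" --pt "0 0 0 0 0 0 0" --pt "0 0 0 0 0 0 0" --pt "0 0 0 0 0 0 0" --pt "0 0 0 0 0 0 0" --pt "0 0 0 0 0 0 0" --pt "0 0 0 0 0 0 0" --pt "0 0 0 0 0 0 0" --pt "0 0 0 0 0 0 0" --pt "0 0 0 0 0 0 0" --pt "0 0 0 0 0 0 0" --pt "0 0 0 0 0 0 0"

```text
clock: 11.25
eef_pos: [376.1, -229.7, 261.4]
eef_rot: [3.142, -0.0, 2.705]
wrist_force: [-0.1, -0.5, 0.3]
finger_gap: 0.3
```

```bash
python3 -c "
from h import *
p=shot('side','s5.png');a,b,c=[cv2.imread(f'pics/s{i}.png').astype(int)[180:300,265:365] for i in (3,4,5)]
for q,r in ((a,b),(b,c)):
  d=abs(q-r).max(2);print(d.max(),np.percentile(d,99),d.mean())
cv2.imwrite('pics/cmp.png',cv2.resize(np.hstack([a,b,c]).astype(np.uint8),None,fx=2.6,fy=2.6))
s=read_state();print(s['clock'],s['wrist_force'].round(1))"
```

```text
67 39.0 2.41325
16 5.0 1.328
11.3 [0.2 0.1 0. ]
```

View pics/cmp.png

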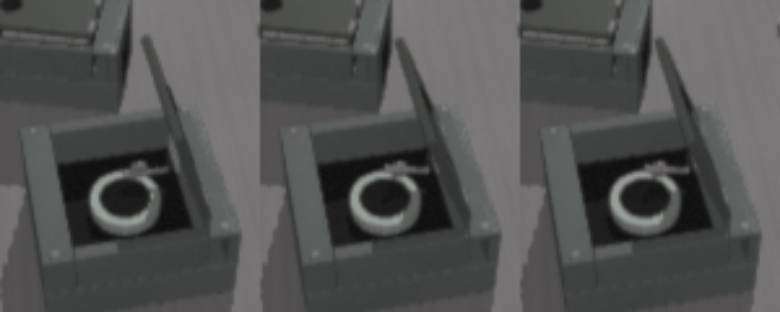

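The last two frames match to image noise, so the hatch settled and is now still and open.

```bash
python3 -c "
from cell import *
print(sign_off())"
```

```text
the job is handed in; nothing more can be done
None
```

The analyser's sample port is open and the job is handed in; `sign_off` gives no verdict, so the checks below are mine.

I found the pad at (546.5, -232, 92) mm in two camera views that agreed to about 1 mm. I pressed it once with closed fingertips, about 7 mm in. The wrist read about 10 N vertically and 6 N sideways at the end of the press. Then I drew back up and to the front, and the hatch popped up by itself.

- **Hatch:** it stands at about 1.25 rad, judged from where its edge appears in the side view. It still moved slightly between the first picture after the press and the second. The last two pictures, about 2 s apart, match to image noise, so it is at rest.
- **Rest of the scene:** the power pack's hatch looks shut and the four loose things look unmoved in both views. I checked these by comparing pictures with the start, not by measuring their positions.
- **Robot:** it was clear of everything with about zero wrist force. The clock read 11.3 s at hand-in, against the 29 s limit.

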